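# Stack a tip box in the deck nest and lid it

### The arm

A 7-joint arm with a two-finger parallel gripper is mounted at the origin on the work surface. World frame = base frame: x ahead of the robot, y to its left, z up, the work surface at z = 0. Lengths are in mm, angles in rad, forces in N, time in s.
With the tool pointing down it reaches from about 400 to 850 mm from the base axis. Payload 4.5 kg.
Tool frame: the origin (TCP) lies at the very end of the fingers, on their centre line; the grasp point (between the pads) lies 19 mm behind it; x points along the fingers, z is the direction in which the jaws open and shut, and the axes are right-handed (so a half turn about x gives the same grasp; the last joint's range is limited). The gripper opens to 88 mm and grips with 3 to 60 N. Pads are 18 mm wide; open, the fingers measure 123 mm over their backs; the gripper's body (75 mm by 187 mm) begins 45 mm behind the grasp point.
Start: joints at [-1.09, 0.689, -0.195, 1.565, 0.157, 0.902, -0.215], TCP at [270.036, 563.679, 238.743] pointing down, gripper open.
Joint ranges: [-3.01, 3.01], [-0.46, 2.08], [-1.47, 1.51], [0.13, 2.56], [-1, 4.14], [0.04, 2.09], [-2.66, 2.66]. Speed limits (rad/s): [2.57, 2.57, 3.14, 3.14, 3.14, 3.14, 3.14].

### API

Orientations are given as a unit quaternion [x, y, z, w].
In Python, from rig import telemetry, get_image, bot, nets gives the robot as it stands. The module is installed in compiled form; this text tells all that it offers.
- The arm moves only by the tool move_arm, never from a script. Its argument "moves" is a list of rows, each an object of numbers: "tx", "ty", "tz": the shift along the tool's x, y, z in m; "spin": the turn about the tool's x in degrees. A call has 1 to 5 rows; each row is the pose to reach, as a shift and turn from the pose commanded when the call began, along the tool's axes at that moment; what a row does not reach only later rows make up. A row lasts 1/8 s, in which the tool goes at most 62.5 mm and 10.7 degrees, less where a joint would pass 70% of its speed; a pose out of reach is approached as far as the arm can. A call with a gripper value outside its range is refused whole. "claw" is the finger opening in m, from 0 to 0.0881, set as the call begins (left out, the last holds). The fingers move at their own pace and stop on an object; "newtons" is the grip in N (left out, the last holds). Time passes only in rows, so rows that repeat a pose let the fingers close. It gives the time, the measured TCP pose, the force and the opening at its end, in the units of the state.
- telemetry.sense(): the state, without advancing time (a new reading comes with each control period).
- get_image(name): name is "scene" or "top" or "wrist"; returns a dict with "pixels" (420x560x3 uint8, red, green, blue), "fx", "fy", "cx", "cy" (pixels), "R" (3x3) and "t" (3): a world point X has camera coordinates R X + t. Camera axes: x right, y down, z forward; pixel columns grow to the right and rows downward; lengths in mm; the calibration is good to about 2 mm. A picture is of the moment at which its call begins. There is no depth.
- bot.finish_job(): hands the job in, once; it reports no verdict.
Trained networks look in a picture, given as the dict that the camera call returned (one of the last four; its "shot" number tells which), for a name from the list of things; names that differ only in an ending like _2 or _b are one class to them, and where a whole thing is asked for, a point or a joint stands for the part that bears it (a point fixed in the world has none). Each returns a list of dicts, best first, with "confidence" (0 to 1); they miss things now and then, are a little off and sometimes report something else, mostly with a low value. They report only what shows in the picture. A call takes as long as a camera call. They do not tell look-alikes from the thing itself.
- nets.recognise(picture, thing): "position" ([x, y, z] in mm, in world coordinates, good to about 4 mm: the middle of the surface that is visible of it).
The state is a dict: "clock": time; "joints": joint angles; "dq": joint speeds; "effort": joint torques, N m; "tcp_pos": TCP position; "ee_rot": TCP orientation; "contact_force": force on the tool from outside, world axes, zero at the start; "ft_torque": the same for the moment, N m; "width": finger opening in mm.
Only numpy, scipy, OpenCV 4.12 (cv2) and the standard library are available. Lean on these libraries where they do the work, as an engineer would, in place of code of your own. Each camera call takes 0.05 s, during which the arm holds its last target.

### The job

Build up the tip box in the dark metal nest, where its foot tray already lies: first set the tall oblong rack box down squarely inside the nest's pocket, on the tray, then put the oblong lid squarely on the box so that it sits flat on the rim. Set both down, do not drop them. The square box, the round lid and the bottle are not needed.

Things in the scene. Friction and masses are not known exactly. Their poses are not given: they have to be found in the camera images.
- nest_pocket (a point): Fixed low dark steel frame on the steel surface, 128 x 100 mm outside, rim 22 mm high. Open-topped pocket 104 mm long (x axis) by 76 mm wide (y axis), in which a loose flat white foot tray, 96 x 68 x 8 mm, already lies. This point: pocket centre at the height of the tray's upper face, 12 mm above the work surface and 10 mm below the rim. z up.
- box_center (a point): Centre of the upright oblong rack box: white plastic, 84 mm long (x axis), 56 wide (y), 80 high, about 0.2 kg. Grasp across the 56 mm, at this point or a little higher (in the pocket only 10 mm is free each side). Top: 3 mm thick rim round a recess 78 x 50 mm, 10 deep, with rows of dark holes. Either way round is right. Bystander: a square box, 62 x 62 x 50 mm.
- lid_grip (a point): Bar grip of the white oblong lid (0.1 kg), lying foot down. From below: foot 60 x 32 x 6 mm, plate 84 (x axis) x 56 (y) x 6, upright bar 56 (x) x 16 (y) x 44 tall. This point: in the bar, 38 mm above the foot's underside, 26 above the plate, 18 below the bar's top; seated, 32 above the box rim. Pinch the 16 mm. Either way round is right. Bystander: a round lid, 72 mm, with a knob.
Not all that is in view belongs to the job. What is shaped like the part that bears lid_grip but blue, green or red is not meant.

How it is judged:
By the outcome, as a careful person would: the job done as asked, in the order asked, and still so for the second after the job is handed in, with the robot touching nothing.
It also fails if it takes over 72 s, if anything falls off the work surface, if the arm or the gripper's body presses on something with over 40 N, if the wrist force passes 120 N, or if a joint passes its speed limit or range.

## Working session

There is one attempt and no reset: what is moved stays moved. The work goes in short steps, Python scripts to look and compute and a tool call to move; the robot and the scene stay as the last step left them, time stands still between calls to the robot, and variables do not carry over. Pictures are saved under pics/ and viewed, and the job is handed in when it is done.

Besides the shell and the picture viewer there is one more tool, called after "Emit:" as name([rows], argument=value, ...), one row to a line, values as JSON. move_arm: Moves the arm, as the interface text tells. Its arguments: {"type":"object","properties":{"moves":{"type":"array","items":{"type":"object","properties":{"tx":{"type":"number"},"ty":{"type":"number"},"tz":{"type":"number"},"spin":{"type":"number"}}}},"claw":{"type":"number"},"newtons":{"type":"number"}},"required":["moves"]}

```bash
mkdir -p pics; cat > h.py <<'E'
import numpy as np,cv2
from rig import telemetry,get_image,bot,nets
def save(p,n,crop=None,s=1):
    im=p["pixels"][:,:,::-1]
    if crop: im=im[crop[1]:crop[3],crop[0]:crop[2]]
    im=cv2.resize(im,None,fx=s,fy=s,interpolation=cv2.INTER_CUBIC); cv2.imwrite("pics/"+n,im)
def proj(p,X):
    c=np.array(p["R"])@np.array(X,float)+np.array(p["t"]); return np.array([p["fx"]*c[0]/c[2]+p["cx"],p["fy"]*c[1]/c[2]+p["cy"]])
def back(p,u,v,z):
    R=np.array(p["R"]);C=-R.T@np.array(p["t"]); d=R.T@np.array([(u-p["cx"])/p["fx"],(v-p["cy"])/p["fy"],1]); return C+d*(z-C[2])/d[2]
E
python3 - <<'E'
from h import *
s=telemetry.sense();print(s["clock"],s["tcp_pos"],s["ee_rot"],s["width"],s["contact_force"])
for n in ["top","scene"]:
    p=get_image(n);save(p,n+"1.png",s=1.4)
    print(n,p["fx"],-np.array(p["R"]).T@np.array(p["t"]))
    for t in ["nest_pocket","box_center","lid_grip"]:
        for d in nets.recognise(p,t): print(t,round(d["confidence"],2),np.round(d["position"]),np.round(proj(p,d["position"])))
E
```

```text
0.0 [269.82496306 563.07362399 237.90629046] [-0.37721944  0.59884272  0.37645157  0.59781026] 87.68744418461905 [ 0.16838345 -1.00773264  0.39717694]
top 434.89863829776135 [ 396.63154411   62.82133742 1062.10085637]
nest_pocket 0.8 [536.  39.  21.] [267. 223.]
box_center 0.9 [ 487. -263.   68.] [398. 244.]
lid_grip 0.78 [697. 306.  12.] [160. 157.]
lid_grip 0.74 [439. 257.  12.] [175. 263.]
lid_grip 0.73 [644. 169.  14.] [215. 179.]
lid_grip 0.66 [557. 401.   8.] [118. 213.]
lid_grip 0.6 [564. 272.  15.] [171. 210.]
scene 430.85177447110595 [1213.33477569   78.87214305  784.85001976]
nest_pocket 0.9 [549.  43.  17.] [275. 227.]
box_center 0.91 [ 510. -260.   64.] [149. 194.]
lid_grip 0.66 [561. 406.  10.] [431. 241.]
lid_grip 0.65 [456. 259.  11.] [364. 205.]
lid_grip 0.65 [711. 306.  11.] [396. 294.]
lid_grip 0.65 [657. 168.  13.] [329. 268.]
lid_grip 0.61 [586. 279.   9.] [377. 247.]
```

View pics/top1.png

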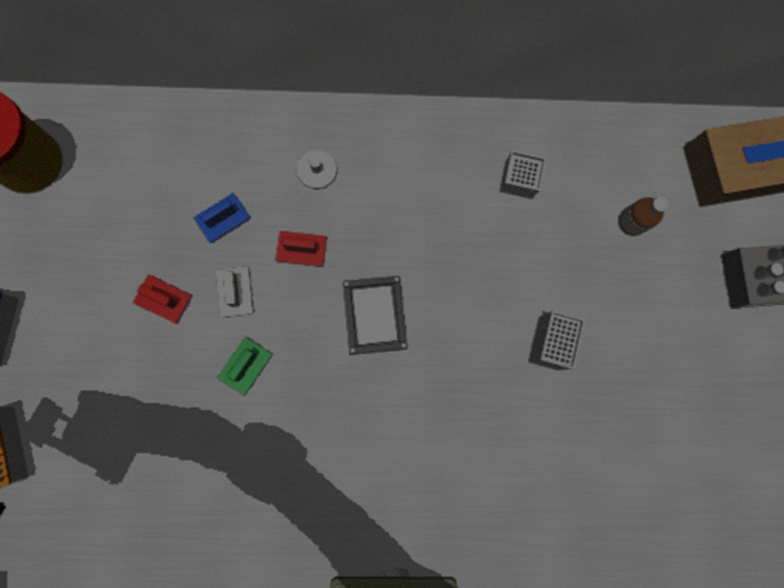

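View pics/scene1.png

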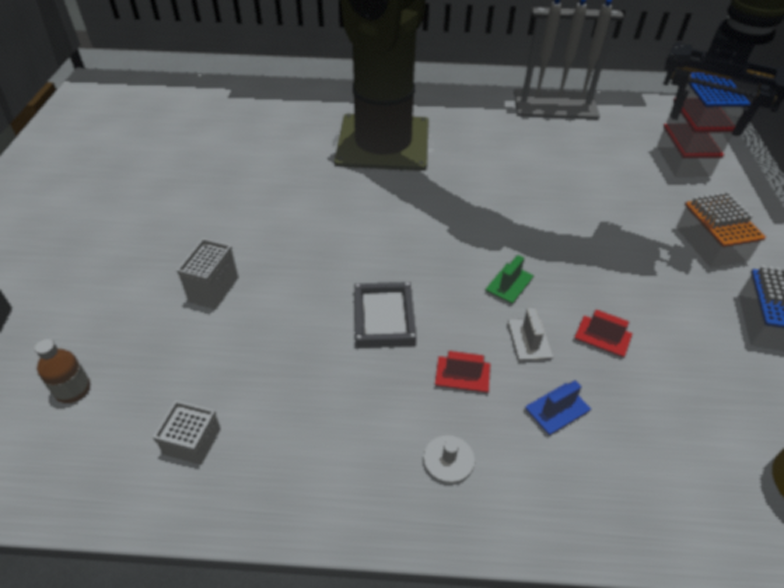

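The top view (native pixels) shows the nest at (267,224), the oblong rack box at (398,244), the square box at (374,124) and the bottle at (458,152). The lid-shaped things are white (168,208), red (115,213), red (215,178), blue (159,156) and green (175,261), and the round lid is at (226,121). The white one at (168,208) fits the description. I'll confirm it in crops.

```bash
python3 - <<'E'
from h import *
p=get_image("top")
im=p["pixels"][:,:,::-1]
def c(x,y,w=32,h=36): return cv2.resize(im[y-h:y+h,x-w:x+w],None,fx=6,fy=6,interpolation=cv2.INTER_CUBIC)
out=np.hstack([c(168,208,22,45),c(267,224,22+3,45),c(398,244,20,45)]);print(out.shape)
cv2.imwrite("pics/crops.png",out)
E
```

```text
(540, 804, 3)
```

View pics/crops.png

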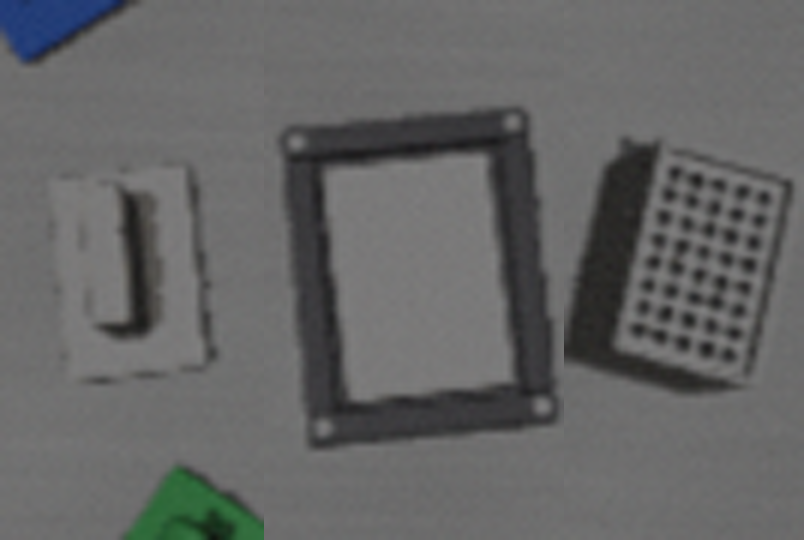

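```bash
python3 - <<'E'
from h import *
p=get_image("top")
D={"nest":([(295,143),(513,122),(543,406),(323,428)],264,242,179,22),
"box":([(660,145),(790,182),(750,382),(615,350)],564,378,199,80),
"lid":([(50,178),(187,165),(213,358),(78,382)],0,146,163,12)}
for k,(c,o,x0,y0,z) in D.items():
    P=np.array([back(p,(u-o+.5)/6+x0-.5,(v+.5)/6+y0-.5,z) for u,v in c])[:,:2]
    L=(P[0]+P[1]-P[2]-P[3])/2; W=(P[0]+P[3]-P[1]-P[2])/2
    print(k,P.mean(0).round(1),np.linalg.norm(L).round(1),np.linalg.norm(W).round(1),"long axis yaw",np.degrees(np.arctan2(L[1],L[0])).round(1),np.degrees(np.arctan2(-W[0],W[1])).round(1))
from scipy.spatial.transform import Rotation as R
s=telemetry.sense();print(R.from_quat(s["ee_rot"]).as_matrix().round(3))
p=get_image("wrist");save(p,"w1.png");C=-np.array(p["R"]).T@np.array(p["t"]);print(p["fx"],C,np.array(p["R"]).round(3))
E
```

```text
nest [533.8  38.7] 115.8 88.5 long axis yaw 6.7 6.7
box [ 489.2 -266.4] 80.0 52.2 long axis yaw -13.8 -13.7
lid [571.2 281.3] 82.5 54.8 long axis yaw 10.5 9.1
[[-0.    -0.902  0.432]
 [ 0.     0.432  0.902]
 [-1.     0.     0.   ]]
360.414533581495 [199.000532   598.10199405 385.59155843] [[ 0.432  0.902  0.001]
 [ 0.86  -0.413  0.301]
 [ 0.271 -0.13  -0.954]]
```

View pics/w1.png

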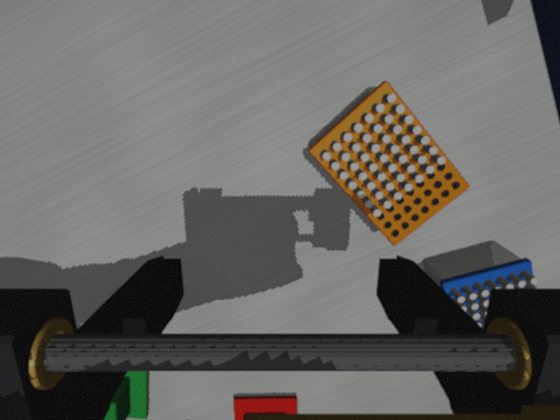

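The white lid with the long bar is confirmed. The measured lengths agree with the given sizes: the nest bolt circle is plausible, the box comes out at 80x52 and the lid at 82x55. I'll head for the box now and look again from above it.

Emit:
move_arm([
  {"tx":-0.004,"ty":-0.052,"tz":-0.026,"spin":-3},
  {"tx":-0.01,"ty":-0.104,"tz":-0.052,"spin":-6},
  {"tx":-0.015,"ty":-0.156,"tz":-0.078,"spin":-9},
  {"tx":-0.02,"ty":-0.21,"tz":-0.104,"spin":-12},
  {"tx":-0.02,"ty":-0.262,"tz":-0.13,"spin":-12},
])

```text
clock: 1.18
tcp_pos: [451.7, 331.8, 259.4]
ee_rot: [-0.437, 0.555, 0.437, 0.556]
contact_force: [0.3, 0.3, -0.3]
width: 88.3
```

Emit:
move_arm([
  {"ty":-0.03,"tz":-0.053},
  {"ty":-0.06,"tz":-0.106},
  {"ty":-0.09,"tz":-0.16},
  {"ty":-0.12,"tz":-0.213},
  {"ty":-0.149,"tz":-0.266},
])

```text
invalid input at $.moves[0]: expected keys tx, ty, tz, spin
```

```bash
python3 - <<'E'
from h import *
p=get_image("wrist");save(p,"wn.png",s=1.4);np.savez("wn.npz",**{k:np.array(v) for k,v in p.items()})
print(telemetry.sense()["tcp_pos"],[proj(p,(533.8,38.7,z)).round() for z in(12,22)])
E
```

```text
[458.27504457 321.92711854 258.70506604] [array([ 63., 289.]), array([ 59., 293.])]
```

View pics/wn.png

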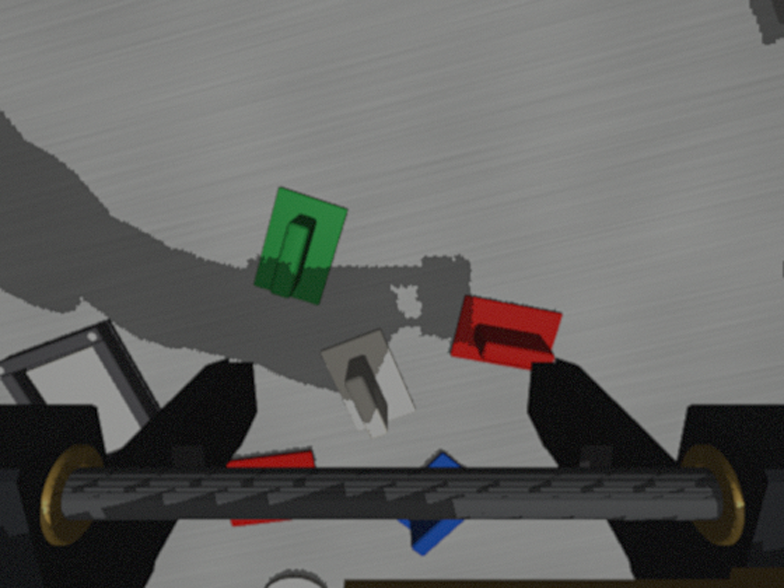

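The wrist view shows the white lid at about native (262,270), the green lid at (214,175) and the nest at the lower left. The move was refused because every key is required, so I'll resend it.

Emit:
move_arm([
  {"tx":0,"ty":-0.03,"tz":-0.053,"spin":0},
  {"tx":0,"ty":-0.06,"tz":-0.106,"spin":0},
  {"tx":0,"ty":-0.09,"tz":-0.16,"spin":0},
  {"tx":0,"ty":-0.12,"tz":-0.213,"spin":0},
  {"tx":0,"ty":-0.145,"tz":-0.26,"spin":0},
])

```text
clock: 1.85
tcp_pos: [530.5, 44.1, 258.9]
ee_rot: [-0.437, 0.556, 0.437, 0.556]
contact_force: [0.5, -0.7, 0.3]
width: 88.2
```

```bash
python3 - <<'E'
from h import *
print(telemetry.sense()["tcp_pos"])
p=get_image("wrist");p=get_image("wrist");p=get_image("wrist");save(p,"wn2.png",s=1.4);np.savez("wn.npz",**{k:np.array(v) for k,v in p.items()})
print(telemetry.sense()["tcp_pos"],[proj(p,(533.8,38.7,z)).round() for z in(12,22)])
E
```

```text
[530.53784906  44.11632601 258.87369485]
[530.52685387  42.67237685 258.57647703] [array([281., 172.]), array([281., 174.])]
```

View pics/wn2.png

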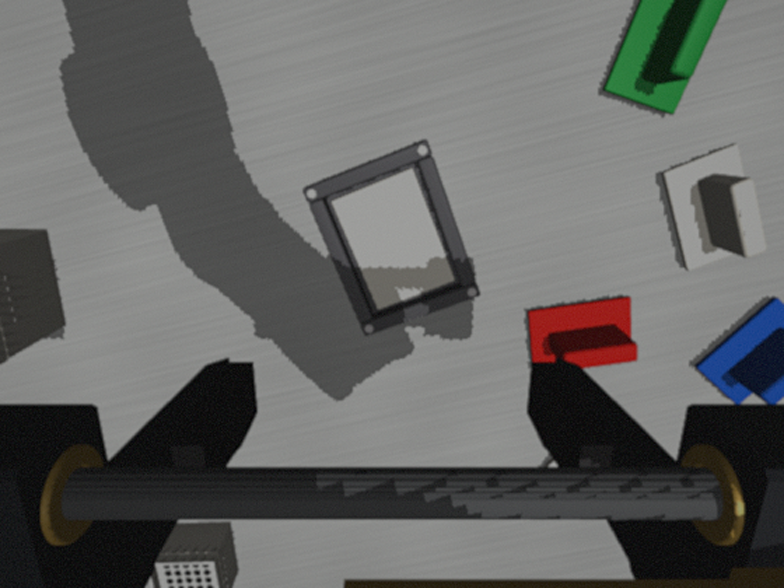

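The nest is fully visible, with bolts at (scaled) (312,194), (423,150), (472,292) and (368,329). The white lid is at the right, around (710,205).

```bash
cat >> h.py <<'E'
def quad(p,c,z,s=1.4):
    P=np.array([back(p,(u+.5)/s-.5,(v+.5)/s-.5,z) for u,v in c])[:,:2]
    e=[P[1]-P[0],P[2]-P[1],P[3]-P[2],P[0]-P[3]]
    print(P.mean(0).round(1),[np.linalg.norm(x).round(1) for x in e],[np.degrees(np.arctan2(x[1],x[0])).round(1) for x in e])
E
python3 - <<'E'
from h import *
p=np.load("wn.npz")
quad(p,[(312,194),(423,150),(472,292),(368,329)],22)
quad(p,[(657,174),(737,146),(766,247),(688,269)],12)
im=p["pixels"][:,:,::-1]
out=np.hstack([cv2.resize(im[90:245,210:350],None,fx=3.5,fy=3.5,interpolation=cv2.INTER_CUBIC),cv2.resize(im[90:245,465:550],None,fx=3.5,fy=3.5,interpolation=cv2.INTER_CUBIC)])
cv2.imwrite("pics/wn3.png",cv2.convertScaleAbs(out,alpha=1.3))
E
```

```text
[534.8  38.8] [np.float64(88.6), np.float64(116.3), np.float64(89.1), np.float64(116.0)] [np.float64(96.7), np.float64(6.3), np.float64(-83.4), np.float64(-173.9)]
[571.7 283.8] [np.float64(59.9), np.float64(86.1), np.float64(61.2), np.float64(83.1)] [np.float64(95.6), np.float64(12.5), np.float64(-87.1), np.float64(-168.1)]
```

View pics/wn3.png

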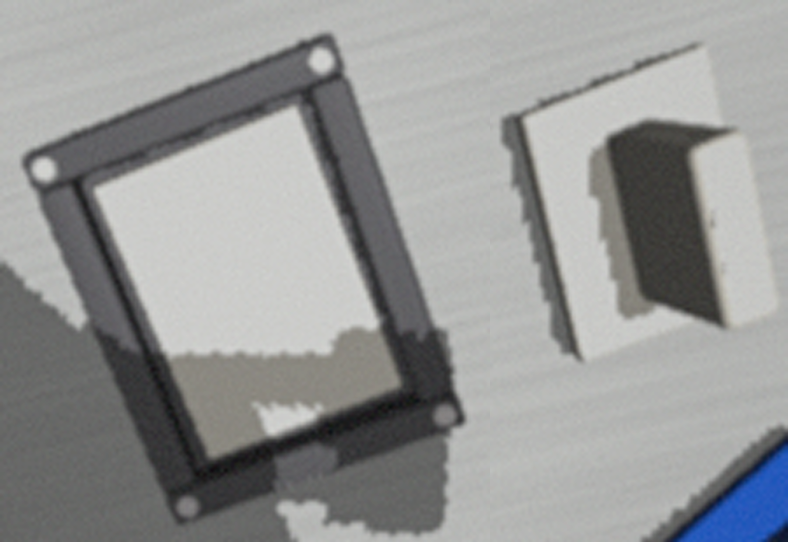

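Emit:
move_arm([
  {"tx":0,"ty":-0.006,"tz":-0.062,"spin":0},
  {"tx":0,"ty":-0.012,"tz":-0.124,"spin":0},
  {"tx":0,"ty":-0.019,"tz":-0.186,"spin":0},
  {"tx":0,"ty":-0.026,"tz":-0.248,"spin":0},
  {"tx":0,"ty":-0.032,"tz":-0.31,"spin":0},
])

```text
clock: 2.62
tcp_pos: [489.0, -262.1, 259.0]
ee_rot: [-0.438, 0.554, 0.438, 0.556]
contact_force: [0.7, -0.8, -0.6]
width: 87.7
```

```bash
python3 - <<'E'
from h import *
for i in range(5): p=get_image("wrist")
save(p,"wb.png",s=1.4);np.savez("wb.npz",**{k:np.array(v) for k,v in p.items()})
s=telemetry.sense();print(s["tcp_pos"],s["ee_rot"],s["joints"])
E
```

```text
[ 489.01437802 -260.15288473  258.715074  ] [-0.43754818  0.55462916  0.43824117  0.55577222] [ 0.61427914  0.58149016 -0.3402219   1.75385197  0.24435861  0.84794311
  1.4988531 ]
```

View pics/wb.png

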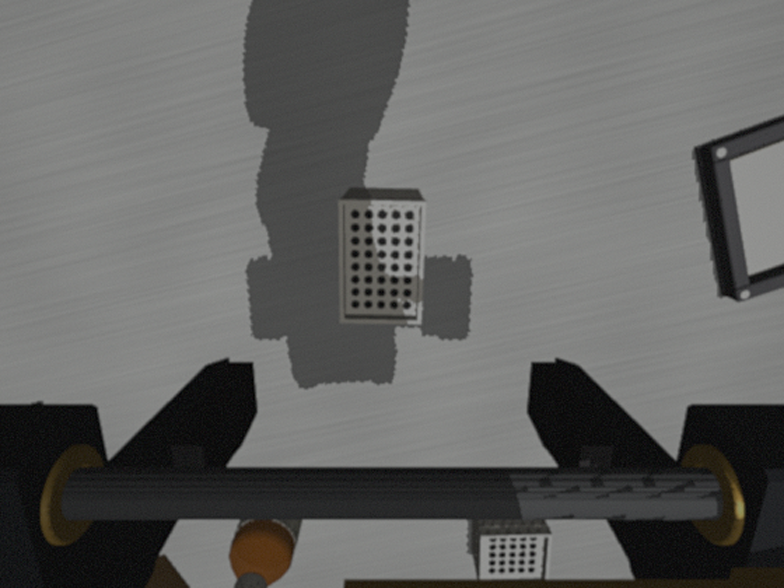

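The box is seen from above, with rim corners near (340,199), (425,199), (422,323) and (341,323).

```bash
python3 - <<'E'
from h import *
p=np.load("wb.npz")
im=p["pixels"][:,:,::-1]
cv2.imwrite("pics/wb3.png",cv2.convertScaleAbs(cv2.resize(im[130:240,230:315],None,fx=5.4,fy=5.4,interpolation=cv2.INTER_CUBIC),alpha=1.4))
quad(p,[(340,199),(425,199),(422,323),(341,323)],80)
E
```

```text
[ 490.6 -268.1] [np.float64(54.3), np.float64(84.7), np.float64(55.8), np.float64(84.7)] [np.float64(76.3), np.float64(-13.9), np.float64(-103.7), np.float64(165.0)]
```

View pics/wb3.png

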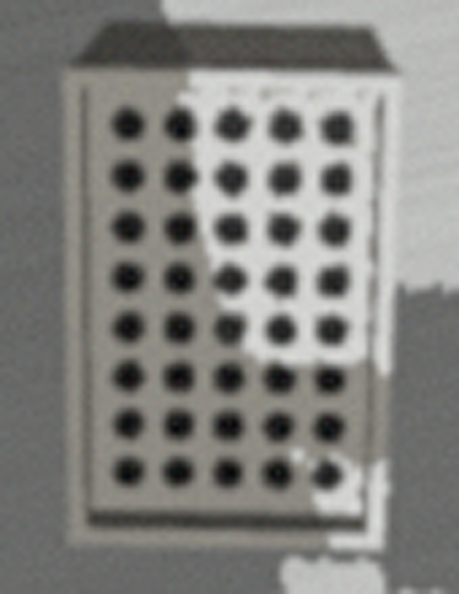

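Box centre is (490.4,-267.7) with the long axis at about -14 deg, which agrees with the top view and with the jaw direction. I'll descend with the jaws open.

Emit:
move_arm([
  {"tx":0,"ty":-0.003,"tz":-0.007,"spin":0},
  {"tx":0.05,"ty":-0.003,"tz":-0.007,"spin":0},
  {"tx":0.1,"ty":-0.003,"tz":-0.007,"spin":0},
  {"tx":0.14,"ty":-0.003,"tz":-0.007,"spin":0},
  {"tx":0.14,"ty":-0.003,"tz":-0.007,"spin":0},
])

```text
clock: 3.5
tcp_pos: [488.4, -267.7, 116.5]
ee_rot: [-0.436, 0.556, 0.44, 0.554]
contact_force: [-0.3, -0.0, -0.4]
width: 88.0
```

```bash
python3 - <<'E'
from h import *
for i in range(3): p=get_image("wrist")
save(p,"wb4.png",s=1.4)
s=telemetry.sense();print(s["tcp_pos"],s["ee_rot"])
from scipy.spatial.transform import Rotation as R
M=R.from_quat(s["ee_rot"]).as_matrix();print(M.round(4)); d=np.array([490.5,-267.7,28])-s["tcp_pos"];print("delta tool",(M.T@d).round(1))
quad
E
```

```text
[ 491.01110008 -269.66761538  120.32447653] [-0.43843248  0.55483551  0.43674721  0.55604532]
[[ 2.800e-03 -9.722e-01  2.341e-01]
 [-8.000e-04  2.341e-01  9.722e-01]
 [-1.000e+00 -2.900e-03 -1.000e-04]]
delta tool [92.3  1.2  1.8]
```

View pics/wb4.png

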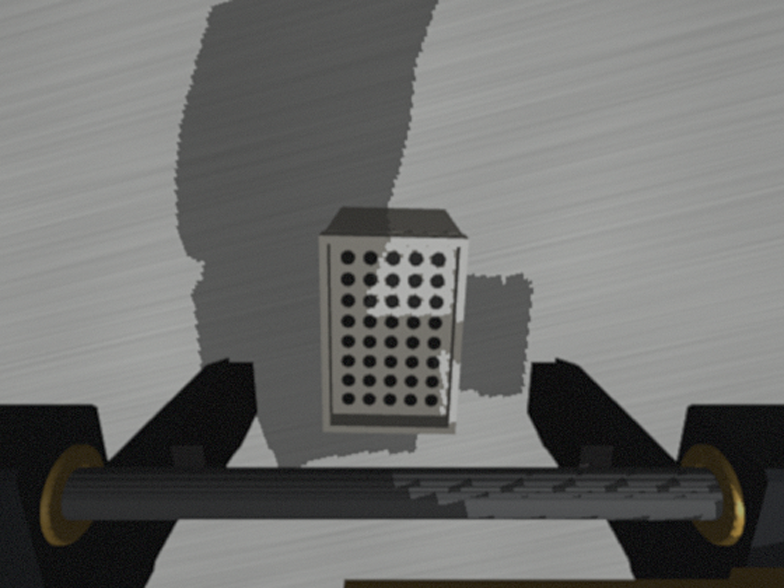

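The box lies centred between the fingers: finger midline at column 391, box at 392–394. I'll descend to grasp height.

Emit:
move_arm([
  {"tx":0.03,"ty":0,"tz":0.001,"spin":0},
  {"tx":0.06,"ty":0,"tz":0.001,"spin":0},
  {"tx":0.08,"ty":0,"tz":0.001,"spin":0},
  {"tx":0.09,"ty":0,"tz":0.001,"spin":0},
  {"tx":0.09,"ty":0,"tz":0.001,"spin":0},
])

```text
clock: 4.28
tcp_pos: [490.4, -269.1, 29.5]
ee_rot: [-0.438, 0.555, 0.437, 0.556]
contact_force: [-0.3, 0.3, 0.5]
width: 88.5
```

```bash
python3 - <<'E'
from h import *
for i in range(3): p=get_image("wrist")
save(p,"wb5.png",s=1.2)
s=telemetry.sense();print(s["tcp_pos"],s["ee_rot"],s["contact_force"])
E
```

```text
[ 490.50875868 -269.31100979   29.85116763] [-0.43788829  0.55532311  0.43659556  0.55610647] [-0.60834359  0.37618363  1.02344674]
```

View pics/wb5.png

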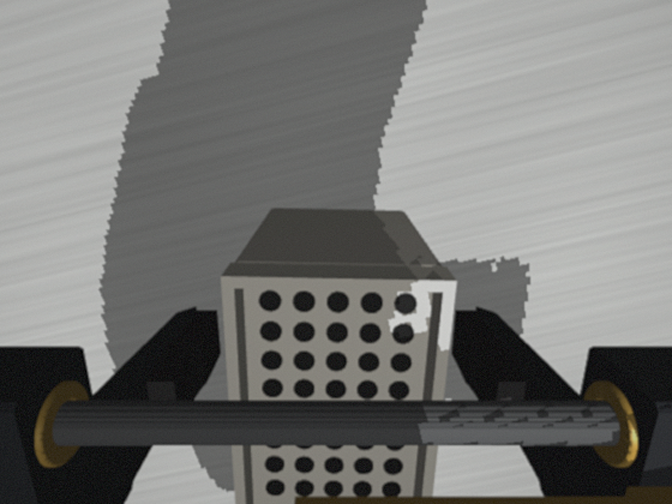

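The fingers straddle the box with clearance on both sides, so I'll close.

Emit:
move_arm([
  {"tx":0,"ty":0,"tz":0,"spin":0},
  {"tx":0,"ty":0,"tz":0,"spin":0},
  {"tx":0,"ty":0,"tz":0,"spin":0},
  {"tx":0,"ty":0,"tz":0,"spin":0},
  {"tx":0,"ty":0,"tz":0,"spin":0},
], claw=0.045, newtons=30)

```text
clock: 5.05
tcp_pos: [489.7, -269.0, 28.8]
ee_rot: [-0.437, 0.556, 0.437, 0.556]
contact_force: [-0.3, -0.4, 1.3]
width: 55.9
```

Emit:
move_arm([
  {"tx":-0.01,"ty":0,"tz":0,"spin":0},
  {"tx":-0.03,"ty":0,"tz":0,"spin":0},
  {"tx":-0.06,"ty":0,"tz":0,"spin":0},
  {"tx":-0.09,"ty":0,"tz":0,"spin":0},
  {"tx":-0.11,"ty":0,"tz":0,"spin":0},
])

```text
clock: 5.68
tcp_pos: [489.7, -269.0, 140.3]
ee_rot: [-0.438, 0.556, 0.437, 0.556]
contact_force: [0.6, 0.0, -3.5]
width: 56.0
```

```bash
python3 - <<'E'
from h import *
for i in range(3): p=get_image("wrist")
q=get_image("scene")
cv2.imwrite("pics/l1.png",np.hstack([cv2.resize(x["pixels"][:,:,::-1],None,fx=.7,fy=.7) for x in (p,q)]))
s=telemetry.sense();print(s["tcp_pos"],s["ee_rot"],s["contact_force"],s["width"])
E
```

```text
[ 489.32797923 -268.90015531  138.61447779] [-0.43719588  0.55573752  0.43733397  0.55565688] [ 1.09013687  1.10842001 -1.83437267] 55.77340233359744
```

View pics/l1.png

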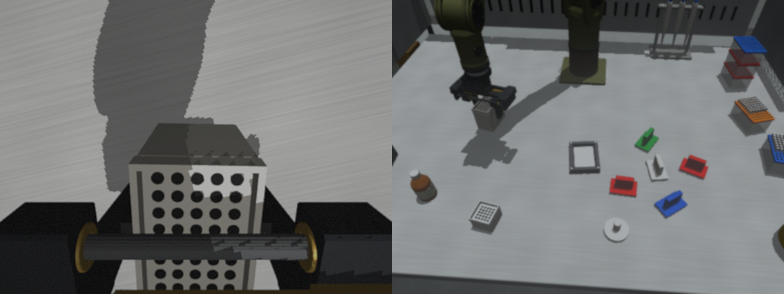

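The box is held level and well clear of the table. I'll carry it over the nest.

Emit:
move_arm([
  {"tx":0,"ty":0.003,"tz":0.03,"spin":-3},
  {"tx":0,"ty":0.007,"tz":0.075,"spin":-7},
  {"tx":0,"ty":0.011,"tz":0.12,"spin":-12},
  {"tx":0,"ty":0.015,"tz":0.165,"spin":-16},
  {"tx":0,"ty":0.018,"tz":0.2,"spin":-20},
])

```text
clock: 6.5
tcp_pos: [518.6, -67.9, 137.6]
ee_rot: [-0.527, 0.47, 0.529, 0.47]
contact_force: [0.2, 0.4, -2.5]
width: 55.8
```

```bash
cat >> h.py <<'E'
def go(x,y,z,yaw):
    from scipy.spatial.transform import Rotation as R
    s=telemetry.sense();M=R.from_quat(s["ee_rot"]).as_matrix();d=np.array([x,y,z])-s["tcp_pos"]
    a=np.degrees(np.arctan2(M[1,2],M[0,2]))
    print("t",s["clock"],"tcp",np.round(s["tcp_pos"],1),"yawz",a.round(2),"tilt",M[:2,0].round(4),"F",np.round(s["contact_force"],1),"w",round(s["width"],1),"=> tool delta",(M.T@d).round(1),"spin",(a-yaw).round(2))
E
python3 - <<'E'
from h import *
for i in range(3): get_image("wrist")
go(534.5,38.8,140,96.5)
E
```

```text
t 6.65 tcp [518.8 -67.5 137.7] yawz 96.67 tilt [-0.0018  0.0017] F [ 0.2 -0.1 -2.2] w 55.8 => tool delta [ -2.1 -27.9 103.8] spin 0.17
```

Emit:
move_arm([
  {"tx":0,"ty":-0.008,"tz":0.03,"spin":0},
  {"tx":0,"ty":-0.016,"tz":0.06,"spin":0},
  {"tx":0,"ty":-0.024,"tz":0.09,"spin":0},
  {"tx":0,"ty":-0.028,"tz":0.104,"spin":0},
  {"tx":0,"ty":-0.028,"tz":0.104,"spin":0},
])

```text
clock: 7.28
tcp_pos: [535.2, 35.9, 138.2]
ee_rot: [-0.527, 0.472, 0.527, 0.471]
contact_force: [-0.3, 0.4, -3.1]
width: 55.7
```

```bash
python3 - <<'E'
from h import *
for i in range(4): p=get_image("wrist")
save(p,"c1.png")
q=get_image("top"); save(q,"c2.png",(220,170,320,270),4)
go(534.5,38.8,42,96.5)
E
```

```text
t 7.525 tcp [535.2  34.3 138.6] yawz 96.27 tilt [-0.0006 -0.0011] F [-0.4 -0.4 -3.2] w 55.7 => tool delta [96.5  0.1  4.6] spin -0.23
```

View pics/c1.png

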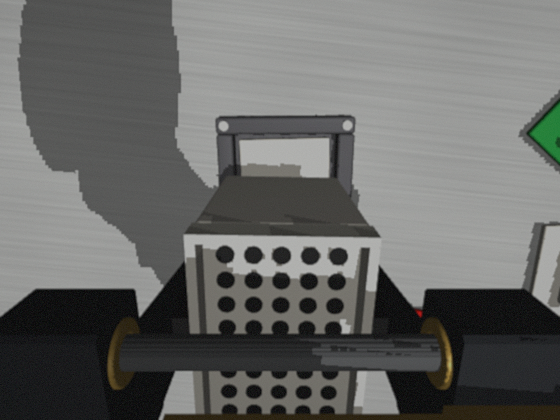

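View pics/c2.png

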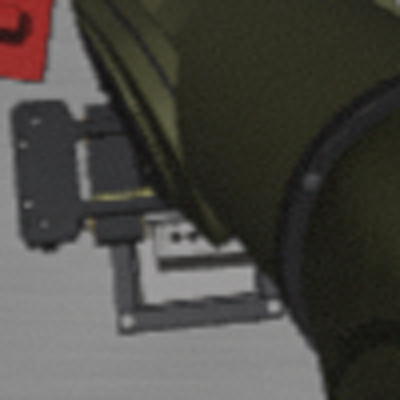

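The box is square with the nest. The nest centre still lies about 4 mm to the right (tool +z). I'll correct that and descend part way.

Emit:
move_arm([
  {"tx":0,"ty":0,"tz":0.004,"spin":0},
  {"tx":0.025,"ty":0,"tz":0.004,"spin":0},
  {"tx":0.05,"ty":0,"tz":0.004,"spin":0},
  {"tx":0.065,"ty":0,"tz":0.004,"spin":0},
  {"tx":0.065,"ty":0,"tz":0.004,"spin":0},
])

```text
clock: 8.15
tcp_pos: [534.4, 40.2, 73.0]
ee_rot: [-0.527, 0.472, 0.528, 0.471]
contact_force: [-0.7, -0.5, -3.2]
width: 55.7
```

```bash
python3 - <<'E'
from h import *
for i in range(5):
  p=get_image("wrist"); go(534.5,38.8,42,96.5)
save(p,"c3.png",s=1.3)
q=get_image("scene"); save(q,"c4.png",(220,160,340,270),5)
E
```

```text
t 8.2 tcp [535.   40.2  73.7] yawz 96.41 tilt [-0.0003  0.    ] F [ 0.2 -0.3 -1.6] w 56.0 => tool delta [31.7  0.6 -1.4] spin -0.09
t 8.25 tcp [535.4  40.3  74.2] yawz 96.4 tilt [0.0008 0.0003] F [ 0.8  0.6 -2.7] w 55.7 => tool delta [32.2  1.1 -1.4] spin -0.1
t 8.3 tcp [535.6  40.3  74.4] yawz 96.4 tilt [0.0014 0.0004] F [ 0.   0.2 -2.2] w 55.8 => tool delta [32.4  1.3 -1.3] spin -0.1
t 8.35 tcp [535.6  40.3  74.5] yawz 96.39 tilt [0.0016 0.0004] F [ 0.1  0.3 -0.7] w 55.7 => tool delta [32.5  1.3 -1.3] spin -0.11
t 8.4 tcp [535.6  40.2  74.5] yawz 96.39 tilt [0.0016 0.0004] F [-0.2 -0.2 -2. ] w 55.7 => tool delta [32.5  1.3 -1.3] spin -0.11
```

View pics/c3.png

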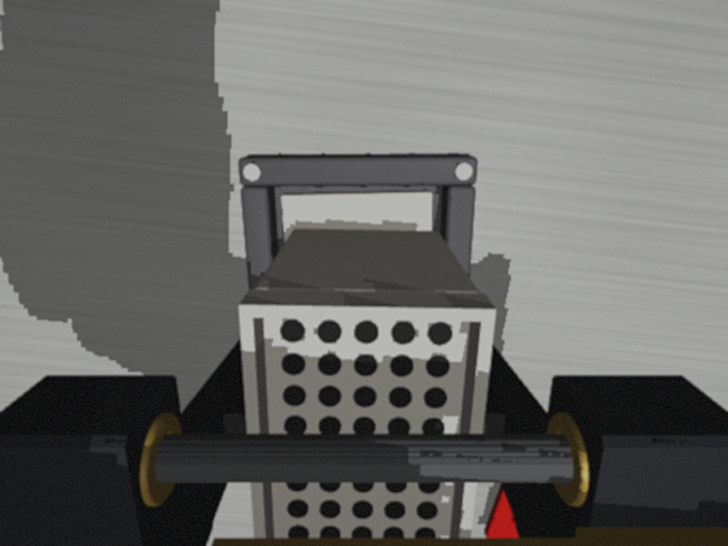

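View pics/c4.png

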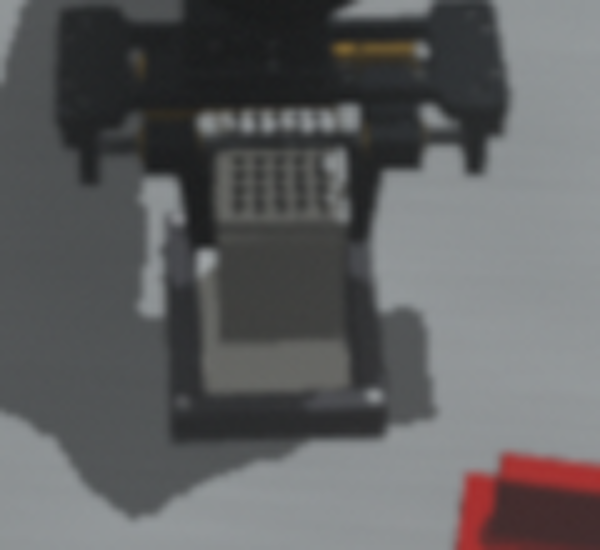

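The box bottom is inside the pocket outline, possibly 1–3 mm too far to tool +z. I'll check with numbers.

```bash
python3 - <<'E'
from h import *
p=get_image("wrist");s=1.3
b=[back(p,u/s,v/s,22) for u,v in [(251,172),(464,171)]]
print(b, "center", (b[0]+b[1])/2+58.2*np.array([np.cos(np.radians(6.5)),np.sin(np.radians(6.5)),0]))
zt=74.5+51.2
c=[back(p,u/s,v/s,zt) for u,v in [(240,305),(496,308)]];print(c,np.linalg.norm(c[0]-c[1]),"boxc",(c[0]+c[1])/2+42*np.array([np.cos(np.radians(6.5)),np.sin(np.radians(6.5)),0]))
E
```

```text
[array([481.78322581, -12.26370461,  22.        ]), array([471.5144068 ,  76.13565296,  22.        ])] center [534.4746983   38.52440121  22.        ]
[array([497.86573926,   9.56712326, 125.7       ]), array([492.36868185,  65.39365491, 125.7       ])] 56.09651750494311 boxc [536.84722849  42.23492406 125.7       ]
```

Emit:
move_arm([
  {"tx":0.0,"ty":0.002,"tz":-0.003,"spin":0},
  {"tx":0.01,"ty":0.002,"tz":-0.003,"spin":0},
  {"tx":0.02,"ty":0.002,"tz":-0.003,"spin":0},
  {"tx":0.028,"ty":0.002,"tz":-0.003,"spin":0},
  {"tx":0.028,"ty":0.002,"tz":-0.003,"spin":0},
])

```text
clock: 9.12
tcp_pos: [532.7, 37.0, 44.7]
ee_rot: [-0.527, 0.472, 0.528, 0.471]
contact_force: [0.7, 0.8, -2.3]
width: 55.7
```

```bash
python3 - <<'E'
from h import *
for i in range(4):p=get_image("wrist")
go(534.5,38.8,41.5,96.5)
save(p,"c5.png",s=1.3)
E
```

```text
t 9.325 tcp [533.5  37.   45.9] yawz 96.4 tilt [0.0004 0.0002] F [-0.2 -0.1 -1.7] w 55.9 => tool delta [ 4.4 -1.2  1.7] spin -0.1
```

View pics/c5.png

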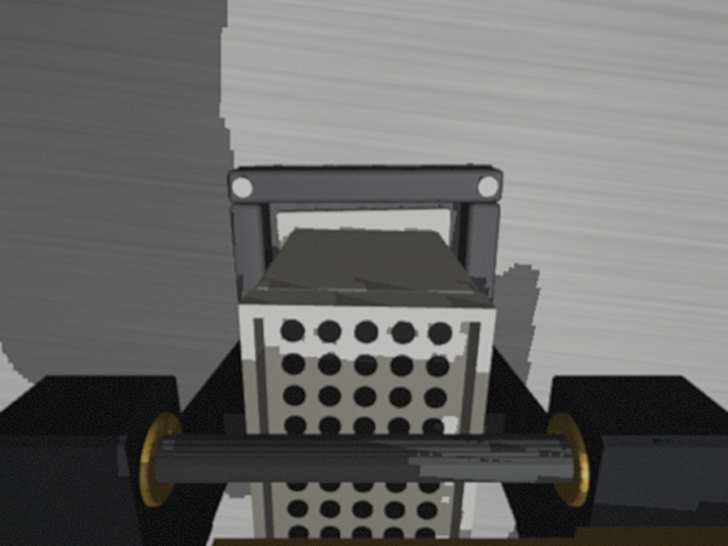

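It is centred: nest mid-column is 365 and box mid-column 366, with the box turned about 1 deg clockwise. I'll lower gently with a 1 deg correction.

Emit:
move_arm([
  {"tx":0.0,"ty":0,"tz":0.0,"spin":-1},
  {"tx":0.001,"ty":0,"tz":0.0,"spin":-1},
  {"tx":0.002,"ty":0,"tz":0.0,"spin":-1},
  {"tx":0.003,"ty":0,"tz":0.0,"spin":-1},
  {"tx":0.003,"ty":0,"tz":0.0,"spin":-1},
])

```text
clock: 9.95
tcp_pos: [533.2, 37.0, 42.6]
ee_rot: [-0.531, 0.467, 0.531, 0.467]
contact_force: [0.2, -0.1, -3.1]
width: 55.7
```

```bash
python3 - <<'E'
from h import *
for i in range(3):
  p=get_image("scene");go(534.5,38.8,41.5,96.5)
save(p,"c6.png",(220,160,340,270),5)
E
```

```text
t 10.0 tcp [533.3  36.9  42.6] yawz 97.4 tilt [-0.0002  0.    ] F [ 0.2  0.5 -2.3] w 55.8 => tool delta [ 1.1 -1.5  1.7] spin 0.9
t 10.05 tcp [533.4  36.9  42.7] yawz 97.4 tilt [-0.      0.0001] F [ 0.   0.8 -2.1] w 56.1 => tool delta [ 1.2 -1.4  1.7] spin 0.9
t 10.1 tcp [533.3  36.9  42.7] yawz 97.4 tilt [0.     0.0001] F [ 0.8 -0.  -2.1] w 56.0 => tool delta [ 1.2 -1.4  1.7] spin 0.9
```

View pics/c6.png

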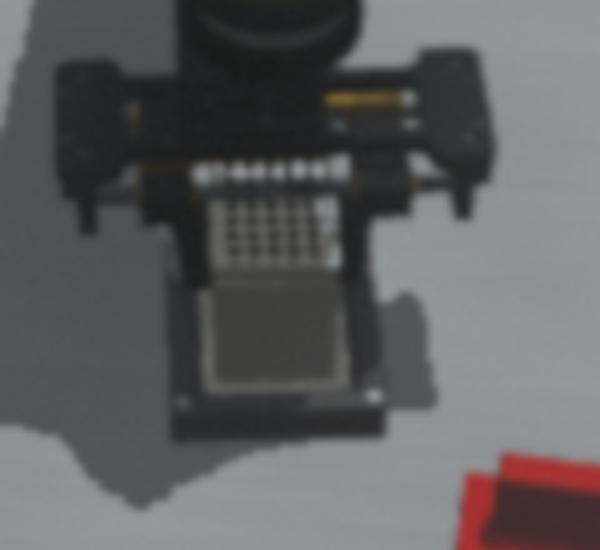

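The box is nearly on the tray. I'll creep down, looking for contact.

Emit:
move_arm([
  {"tx":0.0005,"ty":0,"tz":0.0,"spin":0},
  {"tx":0.001,"ty":0,"tz":0.0,"spin":0},
  {"tx":0.0015,"ty":0,"tz":0.0,"spin":0},
  {"tx":0.0015,"ty":0,"tz":0.0,"spin":0},
])

```text
clock: 10.6
tcp_pos: [533.3, 36.9, 41.1]
ee_rot: [-0.531, 0.467, 0.531, 0.467]
contact_force: [-0.2, -0.1, -2.4]
width: 55.8
```

Emit:
move_arm([
  {"tx":0.0005,"ty":0,"tz":0.0,"spin":0},
  {"tx":0.001,"ty":0,"tz":0.0,"spin":0},
  {"tx":0.001,"ty":0,"tz":0.0,"spin":0},
])

```text
clock: 10.98
tcp_pos: [533.4, 37.0, 40.7]
ee_rot: [0.531, -0.467, -0.531, -0.467]
contact_force: [-1.8, -0.3, 6.6]
width: 55.7
```

Contact: the force went from -2.4 to +6.6 N at z 40.7, which matches the tray height. Opening.

Emit:
move_arm([
  {"tx":0,"ty":0,"tz":0.0,"spin":0},
  {"tx":0,"ty":0,"tz":0.0,"spin":0},
  {"tx":0,"ty":0,"tz":0.0,"spin":0},
  {"tx":0,"ty":0,"tz":0.0,"spin":0},
], claw=0.086)

```text
clock: 11.48
tcp_pos: [533.4, 37.0, 40.1]
ee_rot: [-0.531, 0.467, 0.531, 0.467]
contact_force: [-0.1, 0.1, -0.0]
width: 85.9
```

Emit:
move_arm([
  {"tx":-0.02,"ty":0,"tz":0.0,"spin":0},
  {"tx":-0.05,"ty":0,"tz":0.0,"spin":0},
  {"tx":-0.1,"ty":0,"tz":0.0,"spin":0},
  {"tx":-0.16,"ty":0,"tz":0.0,"spin":0},
  {"tx":-0.2,"ty":0,"tz":0,"spin":0},
])

```text
clock: 12.1
tcp_pos: [533.8, 37.0, 242.8]
ee_rot: [0.532, -0.466, -0.531, -0.467]
contact_force: [0.3, -0.3, -0.7]
width: 86.4
```

```bash
python3 - <<'E'
from h import *
for i in range(3): p=get_image("wrist")
save(p,"d1.png",s=1.4);np.savez("d1.npz",**{k:np.array(v) for k,v in p.items()})
go(571.5,282.5,240,100)
E
```

```text
t 12.25 tcp [534.5  37.1 242.2] yawz 97.38 tilt [0.0047 0.0006] F [-0.5 -0.8 -0.5] w 85.7 => tool delta [  2.5 -68.2 238.7] spin -2.62
```

View pics/d1.png

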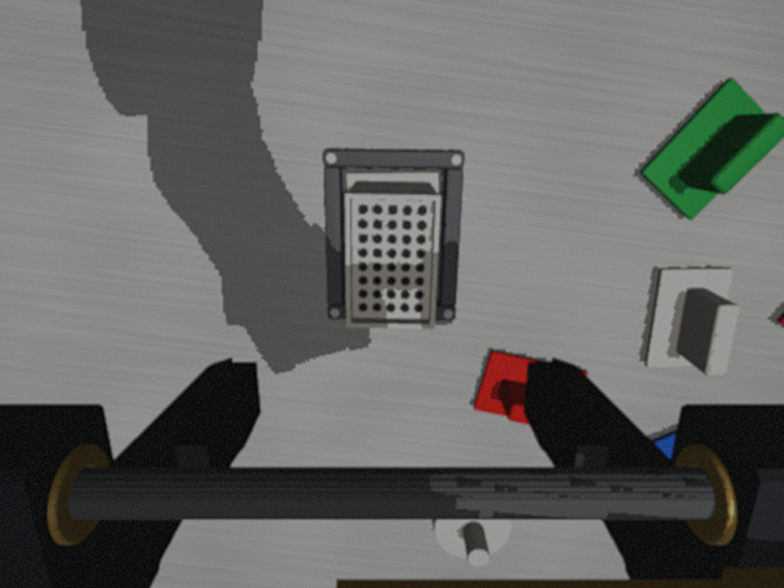

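The box stands squarely in the pocket. Now to the lid, jaws partly closed.

```bash
python3 - <<'E'
from h import *
p=np.load("d1.npz")
quad(p,[(343,194),(441,194),(437,327),(346,327)],92)
quad(p,[(331,158),(457,159),(448,314),(335,313)],22)
E
```

```text
[534.3  38.3] [np.float64(57.4), np.float64(83.7), np.float64(57.9), np.float64(83.7)] [np.float64(97.3), np.float64(7.3), np.float64(-82.7), np.float64(-173.1)]
[534.5  39.1] [np.float64(89.1), np.float64(117.0), np.float64(88.0), np.float64(116.8)] [np.float64(96.9), np.float64(6.2), np.float64(-83.2), np.float64(-173.3)]
```

Emit:
move_arm([
  {"tx":0,"ty":-0.014,"tz":0.048,"spin":-1},
  {"tx":0,"ty":-0.028,"tz":0.096,"spin":-2},
  {"tx":0,"ty":-0.042,"tz":0.144,"spin":-2.6},
  {"tx":0,"ty":-0.056,"tz":0.192,"spin":-2.6},
  {"tx":0,"ty":-0.068,"tz":0.239,"spin":-2.6},
], claw=0.05)

```text
clock: 12.88
tcp_pos: [569.4, 283.7, 238.1]
ee_rot: [-0.541, 0.456, 0.542, 0.453]
contact_force: [0.8, -0.1, 0.1]
width: 49.9
```

```bash
python3 - <<'E'
from h import *
for i in range(6): p=get_image("wrist")
save(p,"e1.png",s=1.4);np.savez("e1.npz",**{k:np.array(v) for k,v in p.items()})
save(p,"e1c.png",(200,100,340,250),4)
go(571.5,282.5,100,100)
E
```

```text
t 13.175 tcp [569.8 280.6 238.9] yawz 99.92 tilt [-0.0018 -0.0028] F [ 0.1 -0.5 -0.4] w 50.3 => tool delta [138.9  -2.3   1.9] spin -0.08
```

View pics/e1.png

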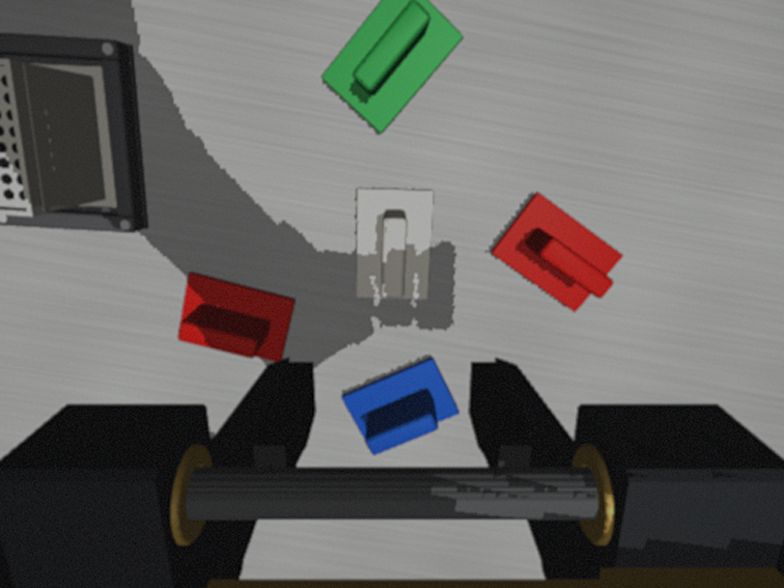

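View pics/e1c.png

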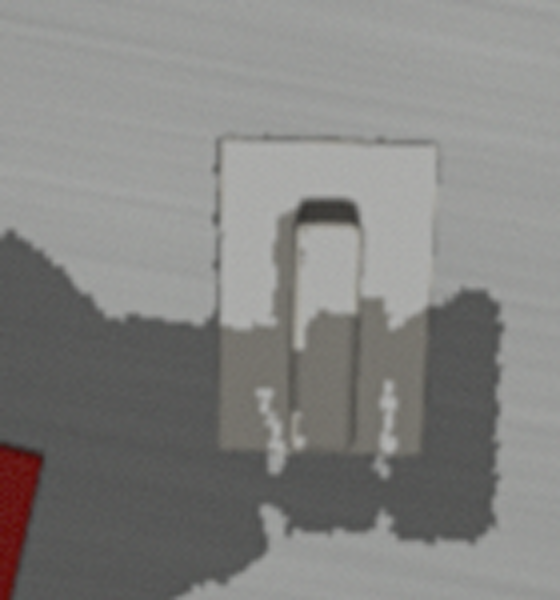

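The lid is upright and aligned with the tool, and the jaws fall centrally on its bar. Plate corners are at native (254,134), (309,135), (306,213) and (255,212).

```bash
python3 - <<'E'
from h import *
p=np.load("e1.npz")
f=lambda c:[((u+.5)/4+200-.5,(v+.5)/4+100-.5) for u,v in c]
quad(p,f([(217,138),(438,142),(424,453),(219,450)]),12,1)
quad(p,f([(297,222),(359,222),(353,446),(294,446)]),56,1)
go(571.5,282.5,100,100)
E
```

```text
[570.2 283.1] [np.float64(56.4), np.float64(83.5), np.float64(55.8), np.float64(83.6)] [np.float64(99.0), np.float64(8.8), np.float64(-80.9), np.float64(-170.9)]
[569.3 283.3] [np.float64(14.2), np.float64(53.8), np.float64(14.2), np.float64(53.8)] [np.float64(100.0), np.float64(8.9), np.float64(-80.0), np.float64(-171.1)]
t 13.175 tcp [569.8 280.6 238.9] yawz 99.92 tilt [-0.0018 -0.0028] F [ 0.1 -0.5 -0.4] w 50.3 => tool delta [138.9  -2.3   1.9] spin -0.08
```

Emit:
move_arm([
  {"tx":0,"ty":-0.001,"tz":0.0025,"spin":0.9},
  {"tx":0.05,"ty":-0.001,"tz":0.0025,"spin":0.9},
  {"tx":0.1,"ty":-0.001,"tz":0.0025,"spin":0.9},
  {"tx":0.15,"ty":-0.001,"tz":0.0025,"spin":0.9},
  {"tx":0.15,"ty":-0.001,"tz":0.0025,"spin":0.9},
])

```text
clock: 13.8
tcp_pos: [568.2, 282.7, 86.9]
ee_rot: [-0.537, 0.462, 0.539, 0.456]
contact_force: [0.3, -0.5, 0.6]
width: 50.3
```

```bash
python3 - <<'E'
from h import *
for i in range(5): p=get_image("wrist")
save(p,"e2.png",s=1.3)
go(570,283.2,20,99)
E
```

```text
t 14.05 tcp [572.2 286.1  92.9] yawz 99.06 tilt [0.004  0.0025] F [-0.   0.3  0.5] w 49.7 => tool delta [72.8  2.9 -2.7] spin 0.06
```

View pics/e2.png

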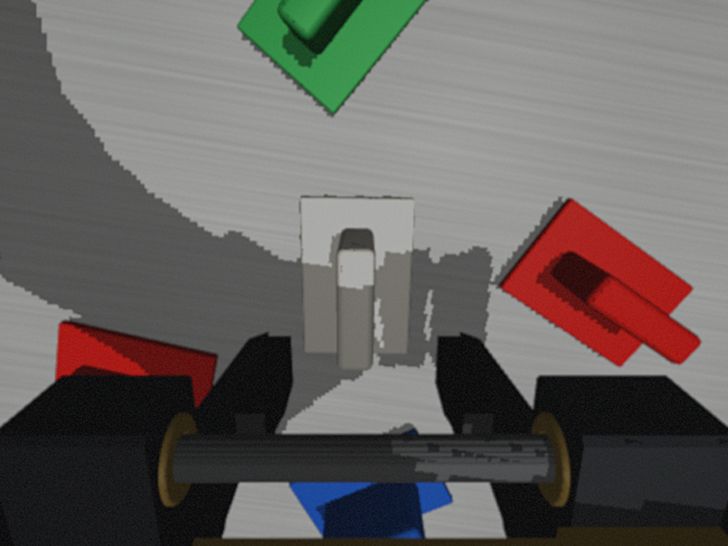

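The bar is between the fingers, about 3 mm left of their midline. I'll correct and descend.

Emit:
move_arm([
  {"tx":0.01,"ty":0.003,"tz":-0.0025,"spin":0},
  {"tx":0.03,"ty":0.003,"tz":-0.0025,"spin":0},
  {"tx":0.05,"ty":0.003,"tz":-0.0025,"spin":0},
  {"tx":0.065,"ty":0.003,"tz":-0.0025,"spin":0},
  {"tx":0.068,"ty":0.003,"tz":-0.0025,"spin":0},
])

```text
clock: 14.68
tcp_pos: [567.0, 281.9, 20.3]
ee_rot: [-0.538, 0.46, 0.538, 0.458]
contact_force: [-0.4, -0.3, 0.7]
width: 50.2
```

```bash
python3 - <<'E'
from h import *
for i in range(5): p=get_image("wrist")
save(p,"e3.png",s=1.3)
go(570,283.2,20,99)
E
```

```text
t 14.925 tcp [568.4 282.8  22.8] yawz 99.1 tilt [0.0011 0.0008] F [ 0.6 -0.1 -0.1] w 50.0 => tool delta [ 2.8 -1.6  0.2] spin 0.1
```

View pics/e3.png

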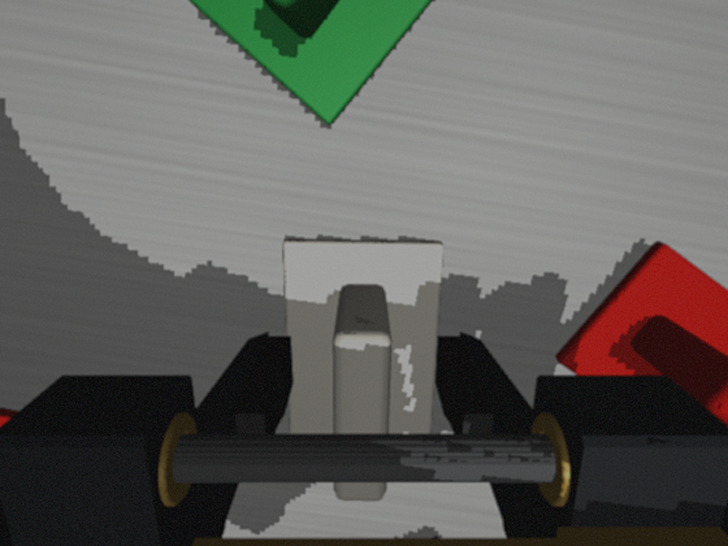

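The bar is centred. A small final adjustment, then close.

Emit:
move_arm([
  {"tx":0.001,"ty":-0.0015,"tz":0,"spin":0},
  {"tx":0.002,"ty":-0.0015,"tz":0,"spin":0},
  {"tx":0.002,"ty":-0.0015,"tz":0,"spin":0},
])

```text
clock: 15.3
tcp_pos: [569.5, 282.6, 20.3]
ee_rot: [0.538, -0.459, -0.538, -0.459]
contact_force: [0.0, -0.0, -0.4]
width: 50.1
```

Emit:
move_arm([
  {"tx":0,"ty":0,"tz":0,"spin":0},
  {"tx":0,"ty":0,"tz":0,"spin":0},
  {"tx":0,"ty":0,"tz":0,"spin":0},
  {"tx":0,"ty":0,"tz":0,"spin":0},
  {"tx":0,"ty":0,"tz":0,"spin":0},
], claw=0.008, newtons=25)

```text
clock: 15.92
tcp_pos: [569.5, 282.6, 20.2]
ee_rot: [0.538, -0.459, -0.538, -0.459]
contact_force: [-0.4, -0.5, 0.2]
width: 16.1
```

```bash
python3 - <<'E'
from h import *
go(570,283.2,20,99)
E
```

```text
t 15.925 tcp [569.5 282.6  20.2] yawz 99.1 tilt [-0. -0.] F [-0.4 -0.5  0.2] w 16.1 => tool delta [ 0.2 -0.6  0.5] spin 0.1
```

Emit:
move_arm([
  {"tx":-0.01,"ty":0,"tz":0,"spin":0},
  {"tx":-0.03,"ty":0,"tz":0,"spin":0},
  {"tx":-0.06,"ty":0,"tz":0,"spin":0},
  {"tx":-0.1,"ty":0,"tz":0,"spin":0},
  {"tx":-0.15,"ty":0,"tz":0,"spin":0},
])

```text
clock: 16.55
tcp_pos: [569.0, 282.4, 172.4]
ee_rot: [-0.538, 0.459, 0.538, 0.459]
contact_force: [1.0, 0.9, -1.5]
width: 15.9
```

```bash
python3 - <<'E'
from h import *
for i in range(5): p=get_image("wrist")
save(p,"f1.png",s=1.3)
go(534.3,38.3,170,97)
E
```

```text
t 16.8 tcp [569.2 282.3 170.8] yawz 99.1 tilt [ 0.0004 -0.0001] F [-1.1  0.7 -0.5] w 16.0 => tool delta [   0.9   73.1 -235.4] spin 2.1
```

View pics/f1.png

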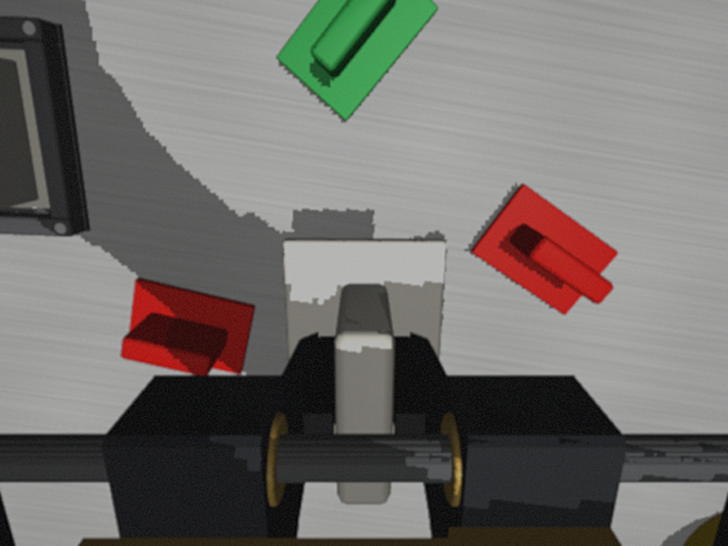

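The lid is held level and off the table, with its shadow separated. I'll carry it over the box.

Emit:
move_arm([
  {"tx":-0.01,"ty":0.009,"tz":-0.03,"spin":0.5},
  {"tx":-0.01,"ty":0.023,"tz":-0.075,"spin":1},
  {"tx":-0.01,"ty":0.04,"tz":-0.13,"spin":2},
  {"tx":-0.01,"ty":0.057,"tz":-0.185,"spin":2},
  {"tx":-0.01,"ty":0.072,"tz":-0.232,"spin":2},
])

```text
clock: 17.42
tcp_pos: [533.4, 39.4, 179.0]
ee_rot: [-0.529, 0.469, 0.53, 0.467]
contact_force: [1.3, -0.5, -0.2]
width: 16.0
```

```bash
python3 - <<'E'
from h import *
for i in range(7): p=get_image("wrist")
save(p,"f2.png",s=1.3)
q=get_image("scene");save(q,"f3.png",(200,120,340,260),4)
go(534.3,38.3,130,97)
E
```

```text
t 17.825 tcp [535.   44.2 180. ] yawz 97.26 tilt [-0.0003  0.0012] F [-1.  -0.1 -0.7] w 15.8 => tool delta [49.9  1.5 -5.8] spin 0.26
```

View pics/f2.png

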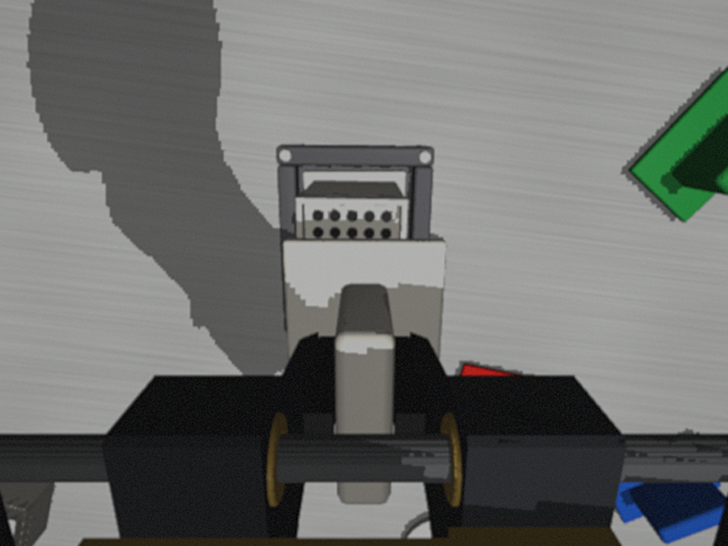

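View pics/f3.png

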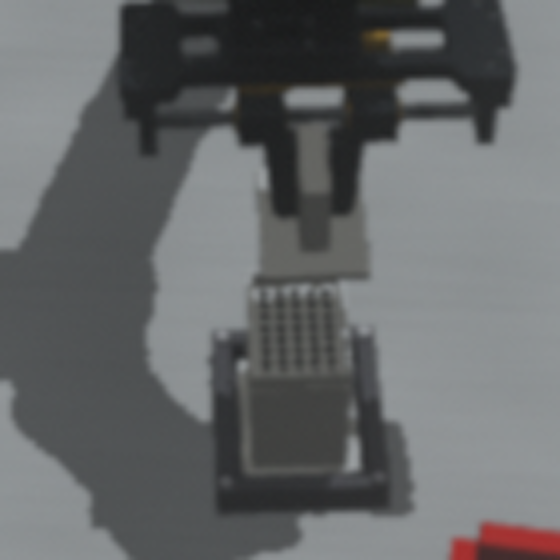

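The lid is about 6 mm to tool +z of the box, and the image and numbers agree. I'll correct and descend part way.

Emit:
move_arm([
  {"tx":0,"ty":0.001,"tz":-0.0055,"spin":0.2},
  {"tx":0.02,"ty":0.001,"tz":-0.0055,"spin":0.2},
  {"tx":0.04,"ty":0.001,"tz":-0.0055,"spin":0.2},
  {"tx":0.04,"ty":0.001,"tz":-0.0055,"spin":0.2},
  {"tx":0.04,"ty":0.001,"tz":-0.0055,"spin":0.2},
])

```text
clock: 18.45
tcp_pos: [535.1, 36.8, 140.7]
ee_rot: [0.529, -0.469, -0.529, -0.469]
contact_force: [-0.8, -0.6, -1.5]
width: 15.5
```

```bash
python3 - <<'E'
from h import *
for i in range(5): p=get_image("wrist")
save(p,"f4.png",(190,90,370,270),3.3);np.savez("f4.npz",**{k:np.array(v) for k,v in p.items()})
go(534.3,38.3,113,97)
E
```

```text
t 18.7 tcp [535.1  36.6 140.8] yawz 96.9 tilt [0.0011 0.0002] F [ 0.6  0.5 -1.2] w 15.7 => tool delta [27.8  0.6  1.7] spin -0.1
```

View pics/f4.png

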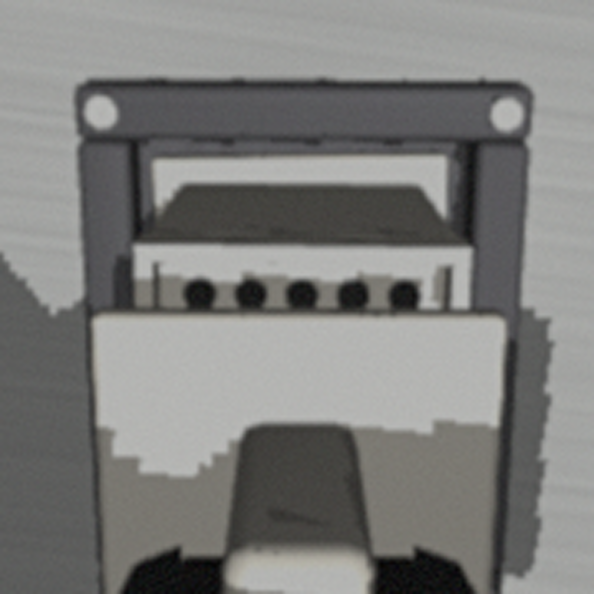

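Box far rim corners are at (133,243) and (472,243), and lid far corners at (93,314) and (505,314). The lid looks level with the box and nearly centred.

```bash
python3 - <<'E'
from h import *
p=np.load("f4.npz")
f=lambda u,v,z:back(p,(u+.5)/3.3+190-.5,(v+.5)/3.3+90-.5,z)
a=[f(133,243,92),f(472,243,92)];b=[f(93,314,132.6),f(505,314,132.6)]
Y=np.radians(96.9);tz=np.array([np.cos(Y),np.sin(Y),0]);ty=np.array([-np.sin(Y),np.cos(Y),0])
for x in (a,b): d=x[1]-x[0];print(np.linalg.norm(d),np.degrees(np.arctan2(d[1],d[0])))
m=(a[0]+a[1]-b[0]-b[1])/2;print("shift lid ty,tz",m@ty,m@tz)
E
```

```text
56.25747583788449 96.86471178101316
55.19044805354998 96.86157231001349
shift lid ty,tz 2.1438084142679488 0.6739275531723307
```

Emit:
move_arm([
  {"tx":0.005,"ty":0.0015,"tz":0.001,"spin":0},
  {"tx":0.01,"ty":0.0015,"tz":0.001,"spin":0},
  {"tx":0.015,"ty":0.0015,"tz":0.001,"spin":0},
  {"tx":0.018,"ty":0.0015,"tz":0.001,"spin":0},
  {"tx":0.018,"ty":0.0015,"tz":0.001,"spin":0},
])

```text
clock: 19.32
tcp_pos: [533.0, 37.4, 121.9]
ee_rot: [-0.529, 0.469, 0.529, 0.469]
contact_force: [-0.8, -0.5, -1.3]
width: 16.0
```

```bash
python3 - <<'E'
from h import *
for i in range(5): p=get_image("wrist")
save(p,"f5.png",(190,90,370,270),3.3);np.savez("f5.npz",**{k:np.array(v) for k,v in p.items()})
go(534.3,38.3,112,97)
q=get_image("scene");save(q,"f6.png",(220,120,340,260),4.2)
E
```

```text
t 19.575 tcp [533.3  37.5 122.4] yawz 96.9 tilt [0.0004 0.0001] F [0.8 0.7 0.3] w 15.9 => tool delta [10.4 -1.1  0.7] spin -0.1
```

View pics/f5.png

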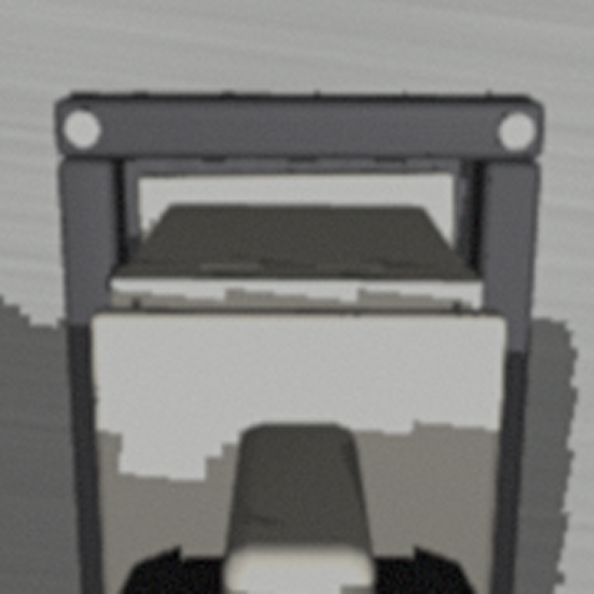

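View pics/f6.png

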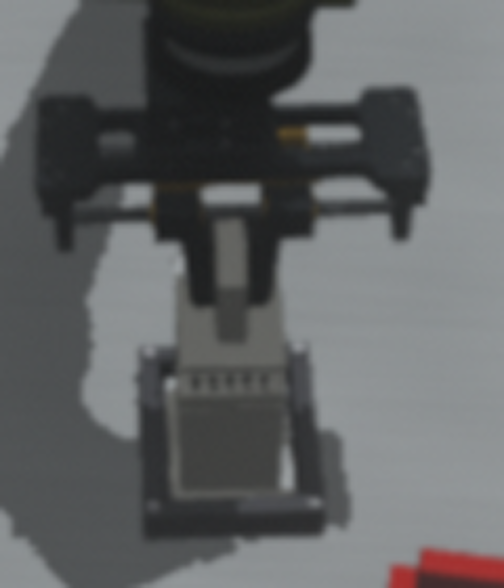

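```bash
python3 - <<'E'
from h import *
p=np.load("f5.npz")
f=lambda u,v,z:back(p,(u+.5)/3.3+190-.5,(v+.5)/3.3+90-.5,z)
Y=np.radians(96.9);tz=np.array([np.cos(Y),np.sin(Y),0]);ty=np.array([-np.sin(Y),np.cos(Y),0])
a=[f(111,278,92),f(482,279,92)];b=[f(93,314,114.2),f(505,314,114.2)]
for x in (a,b): d=x[1]-x[0];print(np.linalg.norm(d),np.degrees(np.arctan2(d[1],d[0])))
m=(a[0]+a[1]-b[0]-b[1])/2;print("shift lid ty,tz",m@ty,m@tz)
E
```

```text
56.252985531458485 96.70704237237607
55.14812611925678 96.86261733733708
shift lid ty,tz 0.1061620503445041 -0.32433074092578623
```

Image alignment is within 0.4 mm and the pose-based figure within about 1 mm. I'll lower the foot into the recess.

Emit:
move_arm([
  {"tx":0.004,"ty":-0.0003,"tz":0,"spin":0},
  {"tx":0.008,"ty":-0.0003,"tz":0,"spin":0},
  {"tx":0.011,"ty":-0.0003,"tz":0,"spin":0},
  {"tx":0.013,"ty":-0.0003,"tz":0,"spin":0},
  {"tx":0.013,"ty":-0.0003,"tz":0,"spin":0},
])

```text
clock: 20.25
tcp_pos: [533.3, 37.4, 109.0]
ee_rot: [-0.529, 0.469, 0.529, 0.469]
contact_force: [0.1, -1.2, -1.8]
width: 16.1
```

```bash
python3 - <<'E'
from h import *
for i in range(4): p=get_image("wrist")
save(p,"f7.png",(190,90,370,270),3.3)
go(534.3,38.3,106.2,97)
E
```

```text
t 20.45 tcp [533.5  37.4 109.3] yawz 96.9 tilt [0.0002 0.0001] F [ 0.   0.3 -0.6] w 15.8 => tool delta [ 3.1 -0.9  0.8] spin -0.1
```

View pics/f7.png

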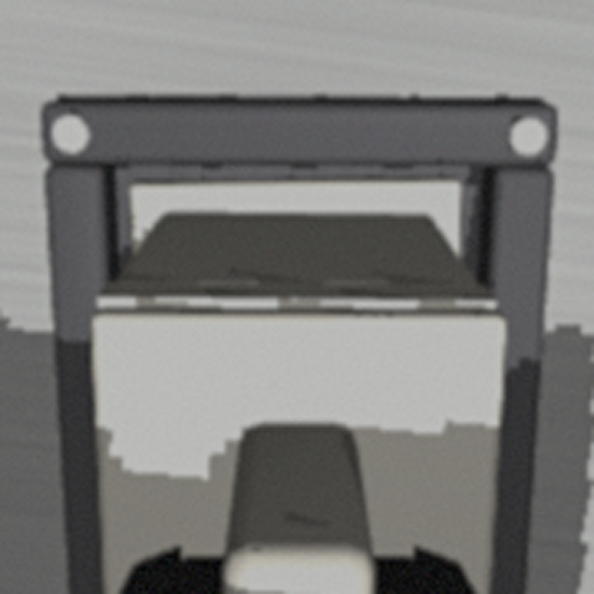

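The lid edges lie within about 0.5 mm of the box edges, so I'll creep down to contact.

Emit:
move_arm([
  {"tx":0.001,"ty":0,"tz":0,"spin":0},
  {"tx":0.0015,"ty":0,"tz":0,"spin":0},
  {"tx":0.002,"ty":0,"tz":0,"spin":0},
  {"tx":0.0025,"ty":0,"tz":0,"spin":0},
  {"tx":0.0025,"ty":0,"tz":0,"spin":0},
])

```text
clock: 21.08
tcp_pos: [533.4, 37.4, 106.7]
ee_rot: [-0.529, 0.469, 0.529, 0.469]
contact_force: [0.0, -0.2, -0.3]
width: 15.4
```

Emit:
move_arm([
  {"tx":0.0005,"ty":0,"tz":0,"spin":0},
  {"tx":0.001,"ty":0,"tz":0,"spin":0},
  {"tx":0.001,"ty":0,"tz":0,"spin":0},
])

```text
clock: 21.45
tcp_pos: [533.5, 37.4, 106.1]
ee_rot: [0.529, -0.469, -0.529, -0.469]
contact_force: [-1.2, -0.9, 4.5]
width: 15.6
```

Contact at +4.5 N and z 106.1, exactly the expected seating height. I'll take a quick look before releasing.

```bash
python3 - <<'E'
from h import *
p=get_image("wrist");q=get_image("scene")
cv2.imwrite("pics/g1.png",np.hstack([cv2.resize(p["pixels"][90:270,190:370,::-1],(400,400)),cv2.resize(q["pixels"][150:270,220:340,::-1],(400,400),interpolation=cv2.INTER_CUBIC)]))
E
```

```text
(no output)
```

View pics/g1.png

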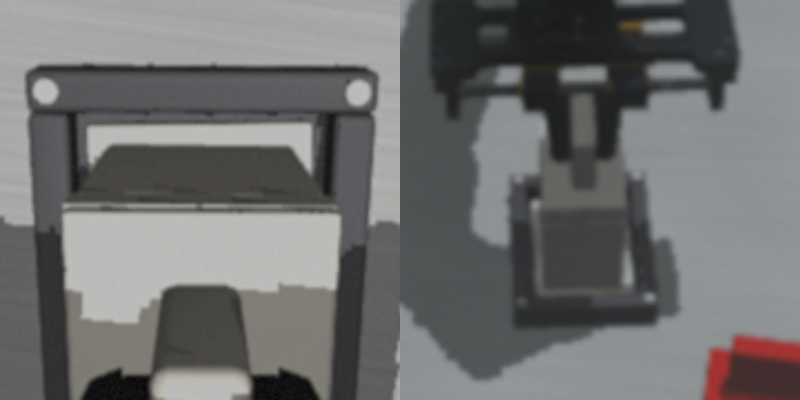

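The lid is flush with the box edges in both views. Releasing and backing straight up.

Emit:
move_arm([
  {"tx":0,"ty":0,"tz":0,"spin":0},
  {"tx":0,"ty":0,"tz":0,"spin":0},
  {"tx":0,"ty":0,"tz":0,"spin":0},
  {"tx":0,"ty":0,"tz":0,"spin":0},
], claw=0.05)

```text
clock: 22.05
tcp_pos: [533.4, 37.4, 105.6]
ee_rot: [-0.529, 0.469, 0.529, 0.469]
contact_force: [-0.3, -0.1, -0.6]
width: 49.9
```

Emit:
move_arm([
  {"tx":-0.02,"ty":0,"tz":0,"spin":0},
  {"tx":-0.05,"ty":0,"tz":0,"spin":0},
  {"tx":-0.09,"ty":0,"tz":0,"spin":0},
  {"tx":-0.14,"ty":0,"tz":0,"spin":0},
  {"tx":-0.16,"ty":0,"tz":0,"spin":0},
])

```text
clock: 22.68
tcp_pos: [534.5, 37.7, 268.5]
ee_rot: [0.53, -0.468, -0.528, -0.47]
contact_force: [1.0, -0.1, 0.4]
width: 50.0
```

```bash
python3 - <<'E'
from h import *
for i in range(4): p=get_image("wrist")
q=get_image("scene")
save(p,"h1.png",(200,80,360,230),3.6);np.savez("h1.npz",**{k:np.array(v) for k,v in p.items()})
save(q,"h2.png",(220,160,340,270),5)
go(534,38,260,97)
E
```

```text
t 22.925 tcp [532.7  37.1 264.6] yawz 96.9 tilt [-0.002  -0.0004] F [-0.   1.3  0.7] w 49.8 => tool delta [ 4.6 -1.4  0.7] spin -0.1
```

View pics/h1.png

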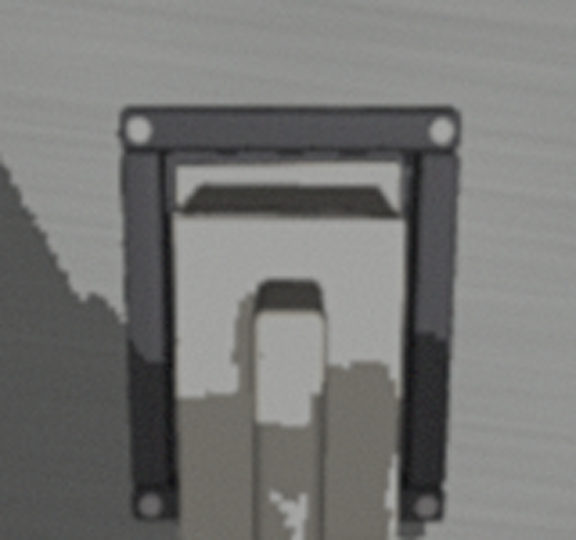

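View pics/h2.png

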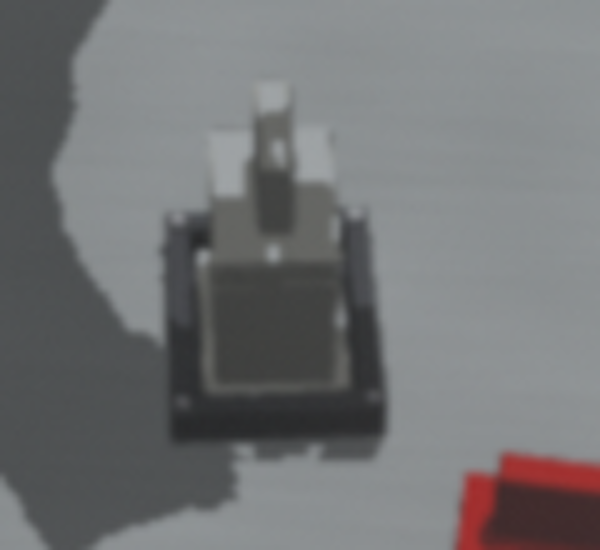

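Both views show the box upright in the pocket and the lid flat and flush on it. The gripper is clear, so I'm handing in.

```bash
python3 - <<'E'
from h import *
print(bot.finish_job())
E
```

```text
the job is handed in; nothing more can be done
None
```

The tip box is built up in the nest, and I handed the job in at about 23 s. I set the oblong rack box down on the tray first, then put the white oblong lid on it. Neither was dropped.

- **Box:** it touched down at the tray's height with about 9 N. Before the lid went on, I measured it about 1 mm off the pocket centre and turned less than 1 deg from the nest.
- **Lid:** it met the rim at the expected height, with the contact force at 4.5 N. Just before release, its edges matched the box to about 0.5 mm in the image. The pose readings put it up to about 1 mm off, a small disagreement.
- **After release:** the wrist and scene views showed the lid flat and flush, with the gripper about 85 mm above the lid's bar and touching nothing. I did not measure the lid again after letting go.

One move call was refused early on because I left out required keys; the arm did not move, and I resent it. No check failed.

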